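Find the rattling spare-parts case

ROBOT

A 7-joint arm with a two-finger parallel gripper is mounted at the origin on the work surface. World frame = base frame: x ahead of the robot, y to its left, z up, the work surface at z = 0. Lengths are in m, angles in rad, forces in N, time in s.
With the tool pointing down it reaches from about 0.4 to 0.85 m from the base axis. Payload 10.4 kg.
Tool frame: the origin (TCP) lies at the very end of the fingers, on their centre line; the grasp point (between the pads) lies 19 mm behind it; z points along the fingers, y is the direction in which the jaws open and shut (so a half turn about z gives the same grasp; the last joint's range is limited). The gripper opens to 85 mm and grips with 20 to 120 N. Pads are 22 mm wide; open, the fingers measure 114 mm over their backs; the gripper's body (76 mm by 85 mm) begins 54 mm behind the grasp point. The pads swing forward as they close: fully open they stand 13 mm farther back than shut.
Start: joints at [1.244, 0.332, -0.065, 1.46, 0.022, 1.35, -0.088], TCP at [0.187, -0.596, 0.231] pointing down, gripper open.
Joint ranges: [-2.6, 2.6], [-0.5, 2.12], [-1.47, 1.34], [0.16, 2.42], [-1.27, 4.41], [0.06, 2.06], [-2.6, 2.6]. Speed limits (rad/s): [2.22, 2.22, 2.79, 2.79, 3.14, 3.14, 3.14].

INTERFACE

Orientations are given as a unit quaternion [x, y, z, w].
In Python, from workcell import get_obs, camera, camera_info, hand_in gives the robot as it stands.
- The arm moves only by the tool move_arm, never from a script. Its argument "moves" is a list of rows, each a list of 3 entries, a list of its own where there are three numbers: the shift along the tool's x, y, z in units of 25 mm (1.0 is 25 mm), then the turn, a rotation vector about the tool's x, y, z in degrees, then the opening, from 0 (shut) to 1 (fully open). A call has 1 to 5 rows; each row shifts and turns the commanded pose from where the row before left it, along the tool's axes as they then stand; what a row does not reach is not made up. A row lasts 1/8 s, in which the tool goes at most 62.5 mm and 10.7 degrees, less where a joint would pass 70% of its speed; a pose out of reach is approached as far as the arm can. A call is refused whole if a number of a shift passes 1 or a number of a turn 10.7, either way. A call with a gripper value outside its range is refused whole. The fingers move at their own pace and stop on an object; "squeeze" is the grip in N (left out, the last holds). Time passes only in rows, so rows that do not move let the fingers close. It gives the time, the measured TCP pose, the force and the opening at its end, in the units of the state.
- get_obs(): the state, without advancing time (a new reading comes with each control period).
- camera(name): name is "side" or "top"; returns the picture (400x640x3 uint8, red, green, blue); there is no depth.
- camera_info(name): a dict with "fx", "fy", "cx", "cy" (pixels), "D" ([k1, k2, p1, p2, k3] as OpenCV has them; the pictures are not rectified), "origin" and "rotation" of the camera in the world. Camera axes: x right, y down, z forward; pixel columns grow to the right and rows downward; lengths in m; the calibration is good to about 2 mm. A picture is of the moment at which its call begins. camera_info takes no time and is no camera call.
- hand_in(): hands the job in, once; it reports no verdict.
The state is a dict: "clock": time; "joint_pos": joint angles; "joint_velocities": joint speeds; "tau": joint torques, N m; "position": TCP position; "ee_rot": TCP orientation; "ft_force": force on the tool from outside, world axes, zero at the start; "torque": the same for the moment, N m; "grip_width": opening from 0.0 (shut) to 1.0 (fully open).
Only numpy, scipy, OpenCV 4.12 (cv2) and the standard library are available. Lean on these libraries where they do the work, as an engineer would, in place of code of your own. Each camera call takes 0.05 s, during which the arm holds its last target. There are 200 camera calls.

TASK

One of the three sealed spare-parts cases has a part loose inside: lift them one at a time and shake each lengthwise (or tip it end to end) until you find the one that rattles, letting its part run to both ends and back, and stand every quiet case back where it was. Then hold the rattling case out level and still over the middle of the hand-over mat, about 15 cm up, and finish there still holding it: do not put it down. Leave the spool, the scraper and the glue stick alone.

Things in the scene. Friction and masses are not known exactly. Their poses are not given: they have to be found in the camera images.
- case_a_center (a point): Sealed grey plastic parts case, one of three alike: closed box 110 mm long (its x axis) x 46 mm wide (y) x 46 mm high, flat on the table; dark seam, black end latches, blank label on top. Each long side has a flat black grip strip, 50 mm long, 8 to 34 mm up, making it 53 mm wide there. 0.15 to 0.26 kg. This point is the centre of the box, 23 mm above its underside; z up.
- case_b_center (a point): Second case, same size, look and axes; its centre. Any ONE of the three, at random, also holds a loose 0.1 kg steel ball that rolls very freely when the case is tipped end-down (0.1 rad is plenty) or shaken lengthwise: it runs about 35 mm either way from the middle, knocks on the end wall, and stays at whichever end is lower.
- case_c_center (a point): Third case, same size, look and axes; its centre. In the rattling case the running ball shifts the balance about the gripper by about 0.035 N m either way from the middle. The two quiet cases are packed tight: nothing moves in them. Grip any case firmly by its strips, at mid-length.
- mat_center (a point): Centre of the top of the hand-over mat: a flat dark rubber mat 110 mm (its x axis) x 150 mm x 3 mm thick with a grey inlay, fixed on the table beyond the cases.
- spool: Bystander: black filament spool lying flat, 100 mm across, 50 mm high; origin at the centre of its underside.
- scraper: Bystander: scraper lying flat, 200 mm long along its x axis, under 40 mm high; origin at the middle of its underside.
- gluestick: Bystander: white glue stick standing upright, 28 mm across, 88 mm high; origin at the centre of its underside.
There are look-alikes about, which are no part of the job. Leave any yellow look-alike of the part that bears case_c_center alone.

How it is judged:
On the way, in this order (a step that is already met when the one before it is completed fails the run):
1. held clear of the table, the rattling case is shaken or tipped so that its loose part runs to one end (((distance between ball and case_a_center below 0.06 m and height (world z) of case_a_center above 0.05 m and contact force between case_a and the fingers above 0.5 N and x of ball in the frame of case_a_center above 0.022 m) or (distance between ball and case_b_center below 0.06 m and height (world z) of case_b_center above 0.05 m and contact force between case_b and the fingers above 0.5 N and x of ball in the frame of case_b_center above 0.022 m) or (distance between ball and case_c_center below 0.06 m and height (world z) of case_c_center above 0.05 m and contact force between case_c and the fingers above 0.5 N and x of ball in the frame of case_c_center above 0.022 m))).
2. and to the other end (((distance between ball and case_a_center below 0.06 m and height (world z) of case_a_center above 0.05 m and contact force between case_a and the fingers above 0.5 N and x of ball in the frame of case_a_center below -0.022 m) or (distance between ball and case_b_center below 0.06 m and height (world z) of case_b_center above 0.05 m and contact force between case_b and the fingers above 0.5 N and x of ball in the frame of case_b_center below -0.022 m) or (distance between ball and case_c_center below 0.06 m and height (world z) of case_c_center above 0.05 m and contact force between case_c and the fingers above 0.5 N and x of ball in the frame of case_c_center below -0.022 m))).
At the end, for the whole second after the job is handed in: The rattling case is held in the fingers, centre within 40 mm of the mat's centre in plan and over 110 mm above the table, level within 15 degrees, still. The two quiet cases stand upright and untouched within 40 mm of where they began (((distance between ball and case_a_center below 0.06 m and height (world z) of case_a_center above 0.11 m and horizontal distance between case_a_center and mat_center below 0.04 m and angle between case_a_center's own z axis and vertical below 0.26 rad and linear speed of case_a below 0.04 m/s and contact force between case_a and the fingers above 1 N and distance of each of case_b_center, case_c_center from where it was at the start of the episode below 0.04 m and angle between each of case_b_center, case_c_center's own z axis and vertical below 0.1 rad and linear speed of each of case_b, case_c below 0.03 m/s and contact force between each of case_b, case_c and the arm below 0.1 N and contact force between each of case_b, case_c and the fingers below 0.1 N and contact force between each of case_b, case_c and case_a below 0.1 N) or (distance between ball and case_b_center below 0.06 m and height (world z) of case_b_center above 0.11 m and horizontal distance between case_b_center and mat_center below 0.04 m and angle between case_b_center's own z axis and vertical below 0.26 rad and linear speed of case_b below 0.04 m/s and contact force between case_b and the fingers above 1 N and distance of each of case_a_center, case_c_center from where it was at the start of the episode below 0.04 m and angle between each of case_a_center, case_c_center's own z axis and vertical below 0.1 rad and linear speed of each of case_a, case_c below 0.03 m/s and contact force between each of case_a, case_c and the arm below 0.1 N and contact force between each of case_a, case_c and the fingers below 0.1 N and contact force between each of case_a, case_c and case_b below 0.1 N) or (distance between ball and case_c_center below 0.06 m and height (world z) of case_c_center above 0.11 m and horizontal distance between case_c_center and mat_center below 0.04 m and angle between case_c_center's own z axis and vertical below 0.26 rad and linear speed of case_c below 0.04 m/s and contact force between case_c and the fingers above 1 N and distance of each of case_a_center, case_b_center from where it was at the start of the episode below 0.04 m and angle between each of case_a_center, case_b_center's own z axis and vertical below 0.1 rad and linear speed of each of case_a, case_b below 0.03 m/s and contact force between each of case_a, case_b and the arm below 0.1 N and contact force between each of case_a, case_b and the fingers below 0.1 N and contact force between each of case_a, case_b and case_c below 0.1 N))); the arm keeps its last pose, push and grip.
It fails at once if the spool, scraper or glue stick is moved by more than 30 mm (distance of any of spool, scraper, gluestick from where it was at the start of the episode above 0.03 m).
It also fails if it takes over 64 s, if anything falls off the work surface, if the arm or the gripper's body presses on something with over 40 N, if the wrist force passes 120 N, or if a joint passes its speed limit or range.

## Working session

There is one attempt and no reset: what is moved stays moved. The work goes in short steps, Python scripts to look and compute and a tool call to move; the robot and the scene stay as the last step left them, time stands still between calls to the robot, and variables do not carry over. Pictures are saved under pics/ and viewed, about 8 in all and at most 12, crops included, and the job is handed in when it is done.

Besides the shell and the picture viewer there is one more tool, called after "Request:" by a JSON object that holds its "api" and its "payload", one argument or row to a line. move_arm: Moves the arm, as the interface text tells. Its arguments: {"type":"object","properties":{"moves":{"type":"array","items":{"type":"array"}},"squeeze":{"type":"number"}},"required":["moves"]}

```bash
mkdir -p pics; python3 - <<'E'
from workcell import *
import cv2,numpy as np
for n in("top","side"):
    im=camera(n); cv2.imwrite(f"pics/{n}0.png",im[:,:,::-1]); print(n,camera_info(n))
print(get_obs())
E
```

```text
top {'fx': 459.72619133893863, 'fy': 459.72619133893863, 'cx': 310.12002700164135, 'cy': 191.5817389388208, 'D': array([-0.10465349,  0.        ,  0.        ,  0.        ,  0.        ]), 'origin': array([ 0.39246002, -0.01656793,  1.35666436]), 'rotation': array([ 0.71127381, -0.70226101,  0.0205004 , -0.02233325])}
side {'fx': 436.37471429741765, 'fy': 436.37471429741765, 'cx': 327.4517328498843, 'cy': 194.8452280720188, 'D': array([-0.0259184,  0.       ,  0.       ,  0.       ,  0.       ]), 'origin': array([0.27817313, 0.81231855, 1.04276604]), 'rotation': array([-0.08637517,  0.93574376, -0.33953602,  0.04047507])}
{'clock': 0.1, 'joint_pos': array([ 1.24440087,  0.33281032, -0.06469775,  1.46089034,  0.02162211,
        1.34987484, -0.08850313]), 'joint_velocities': array([ 0.00199758, -0.00095048,  0.00082662, -0.00317351,  0.00142064,
       -0.00041732, -0.00036844]), 'tau': array([ 6.87545034e-04, -6.26747417e+01,  4.89535835e-02, -3.92432106e+01,
        1.63813296e-02,  6.92413174e-03,  4.27897623e-05]), 'position': array([ 0.18685124, -0.59605721,  0.2305787 ]), 'ee_rot': array([ 9.88484024e-01,  1.51323892e-01, -1.37010803e-04, -6.28594256e-04]), 'ft_force': array([ 0.07313389, -0.15433192,  0.44976161]), 'torque': array([-0.03500141,  0.00470771, -0.02931126]), 'grip_width': 1.0027578173364893}
```

View pics/top0.png

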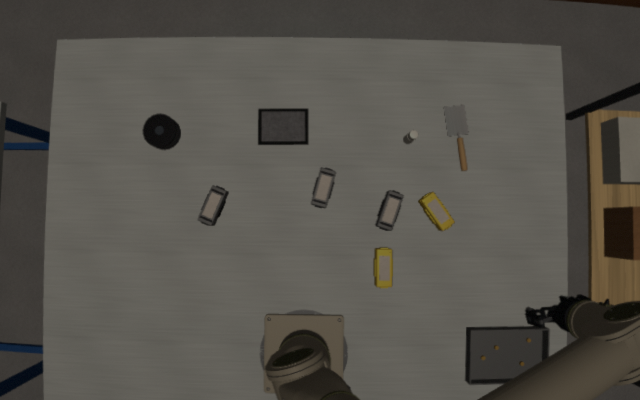

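View pics/side0.png

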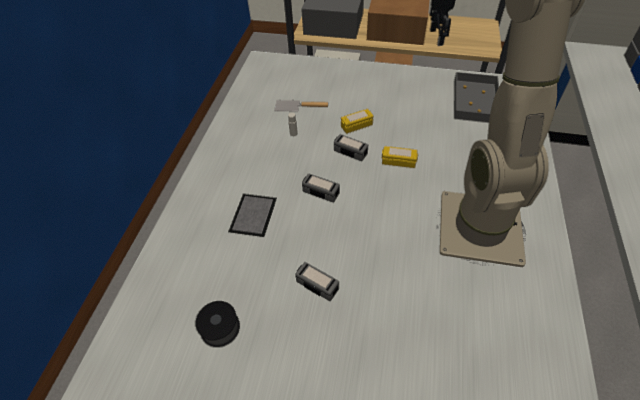

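The top view shows three grey cases at px (213,206), (323,187) and (390,210). Their look-alikes are two yellow cases at (437,211) and (384,267), which I leave alone. The mat is at (283,126), the spool at (161,131), the glue stick at (411,137) and the scraper at (458,135). The side view agrees.

```bash
cat > h.py <<'E'
from workcell import *
import cv2,numpy as np
from scipy.spatial.transform import Rotation as R
def cast(n,px,z):
    c=camera_info(n);K=np.array([[c['fx'],0,c['cx']],[0,c['fy'],c['cy']],[0,0,1]])
    u=cv2.undistortPoints(np.float64(px).reshape(-1,1,2),K,c['D']).reshape(-1,2)
    d=R.from_quat(c['rotation']).apply(np.c_[u,np.ones(len(u))]);o=c['origin']
    return o+d*((z-o[2])/d[:,2])[:,None]
def rect(n,cnt,z):
    p=cast(n,cnt.reshape(-1,2),z)[:,:2]
    (c,s,a)=cv2.minAreaRect((p*1000).astype(np.float32))
    b=cv2.boxPoints((c,s,a));e=[b[1]-b[0],b[2]-b[1]];l=max(e,key=np.linalg.norm)
    return np.round(c,1),np.round(sorted(s),1),round(np.degrees(np.arctan2(l[1],l[0]))%180,1)
E
python3 - <<'E'
from h import *
for n,seeds in(("top",[(213,206),(323,187),(390,210)]),("side",[(317,278),(320,185),(350,145)])):
    im=camera(n);hsv=cv2.cvtColor(im,cv2.COLOR_RGB2HSV)
    for (x,y) in seeds:
        r=20;q=im[y-r:y+r,x-r:x+r].astype(int)
        px=im[y,x].astype(int); print(n,(x,y),px)
        m=(np.abs(im.astype(int)-px).max(2)<28).astype(np.uint8)
        k,l=cv2.connectedComponents(m,connectivity=4)
        c=cv2.findContours((l==l[y,x]).astype(np.uint8),0,2)[0][0]
        print("  label",rect(n,c,.046),cv2.boundingRect(c))
im=camera("top");g=im.max(2)
m=np.zeros_like(g);m[95:155,250:320]=(g[95:155,250:320]<95)
c=max(cv2.findContours(m,0,2)[0],key=cv2.contourArea);print("mat",rect("top",c,.003))
cr=[cv2.resize(im[y-30:y+30,x-30:x+30],None,fx=4.4,fy=4.4) for x,y in((213,206),(323,187),(390,210))]
cv2.imwrite("pics/crop.png",np.hstack(cr)[:,:,::-1])
E
```

```text
top (213, 206) [110 101  90]
  label (array([429.7, 270.2]), array([31.2, 70.3]), np.float32(157.9)) (202, 192, 19, 27)
top (323, 187) [109  99  89]
  label (array([485.4, -49.1]), array([32.9, 71.3]), np.float32(164.2)) (315, 174, 17, 27)
top (390, 210) [109 101  89]
  label (array([ 422. , -242.1]), array([31.7, 70.8]), np.float32(161.7)) (382, 197, 18, 27)
side (317, 278) [173 160 145]
  label (array([428.8, 269.8]), array([29.1, 69.8]), np.float32(157.7)) (303, 267, 28, 21)
side (320, 185) [174 162 147]
  label (array([484.3, -50.2]), array([28. , 69.2]), np.float32(165.2)) (309, 177, 23, 13)
side (350, 145) [162 152 138]
  label (array([ 421.2, -242.2]), array([29.3, 69.4]), np.float32(161.1)) (340, 137, 22, 12)
mat (array([669.8,  72.7]), array([115.1, 153.1]), np.float32(90.6))
```

View pics/crop.png

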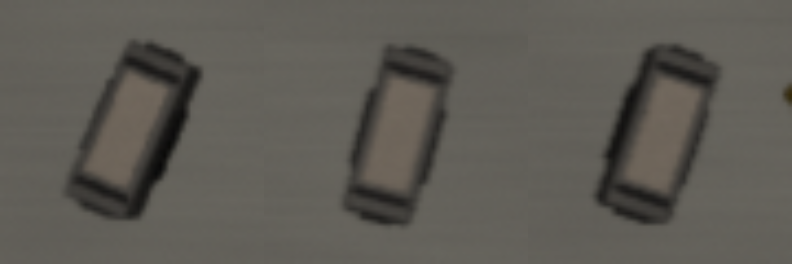

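Label centres from both views agree within 1.5 mm, with sizes as expected. The cases are R (0.4215,-0.242, yaw -18.6°), M (0.485,-0.0495, -15.3°) and L (0.429,0.270, -22.2°), and the mat is at (0.670,0.073). The crop confirms all three targets are grey with beige labels. I start with R: turn and lower, then travel.

Request:
{"api": "move_arm", "payload": {
  "moves": [
    [[0,0,1],[0,0,9],1],
    [[0,0,1],[0,0,9],1],
    [[0,0,1],[0,0,9],1],
    [[0,0,1],[0,0,9],1]
  ],
  "squeeze": 70
}}

```text
clock: 0.75
position: [0.1869, -0.5963, 0.1304]
ee_rot: [0.986, -0.164, -0.0, -0.0]
ft_force: [0.4, -0.3, 0.1]
grip_width: 1.003
```

Request:
{"api": "move_arm", "payload": {
  "moves": [
    [[0.26,-0.97,0],[0,0,0],1],
    [[0.26,-0.97,0],[0,0,0],1],
    [[0.26,-0.97,0],[0,0,0],1],
    [[0.26,-0.97,0],[0,0,0],1],
    [[0.26,-0.97,0],[0,0,0],1]
  ]
}}

```text
clock: 1.38
position: [0.2569, -0.4911, 0.1313]
ee_rot: [0.987, -0.162, 0.0, 0.0]
ft_force: [1.0, 1.1, -0.1]
grip_width: 1.001
```

Request:
{"api": "move_arm", "payload": {
  "moves": [
    [[0.26,-0.97,0],[0,0,0],1],
    [[0.26,-0.97,0],[0,0,0],1],
    [[0.26,-0.97,0],[0,0,0],1],
    [[0.26,-0.97,0],[0,0,0],1],
    [[0.26,-0.97,0],[0,0,0],1]
  ]
}}

```text
clock: 2.0
position: [0.3263, -0.3865, 0.1313]
ee_rot: [0.987, -0.162, 0.0, 0.0]
ft_force: [-0.3, -0.5, 0.1]
grip_width: 1.001
```

Request:
{"api": "move_arm", "payload": {
  "moves": [
    [[0.26,-0.97,0],[0,0,0],1],
    [[0.26,-0.97,0],[0,0,0],1],
    [[0.26,-0.97,0],[0,0,0],1],
    [[0.26,-0.97,0],[0,0,0],1],
    [[0.26,-0.97,0],[0,0,0],1]
  ]
}}

```text
clock: 2.62
position: [0.3958, -0.282, 0.1314]
ee_rot: [0.987, -0.162, 0.0, 0.0]
ft_force: [-0.3, -0.1, 0.5]
grip_width: 1.0
```

Request:
{"api": "move_arm", "payload": {
  "moves": [
    [[0.24,-0.93,0],[0,0,0],1],
    [[0.24,-0.93,0],[0,0,0],1],
    [[0,0,0.9],[0,0,0],1],
    [[0,0,0.9],[0,0,0],1],
    [[0,0,0],[0,0,0],1]
  ]
}}

```text
clock: 3.25
position: [0.4205, -0.2419, 0.0851]
ee_rot: [0.987, -0.161, -0.001, -0.001]
ft_force: [-0.6, -0.4, 0.6]
grip_width: 1.002
```

```bash
python3 - <<'E'
from h import *
for n,(x,y),s in(("top",(390,200),120),("side",(350,140),120)):
    im=camera(n)[max(0,y-s//2):y+s//2,x-s//2:x+s//2]
    cv2.imwrite(f"pics/{n}1.png",cv2.resize(im,None,fx=3.3,fy=3.3)[:,:,::-1])
a,b=[cv2.imread(f"pics/{n}1.png") for n in("top","side")];cv2.imwrite("pics/pre1.png",np.hstack([a,b]))
print(get_obs()['position'])
E
```

```text
[ 0.42182657 -0.24259887  0.08694385]
```

View pics/pre1.png

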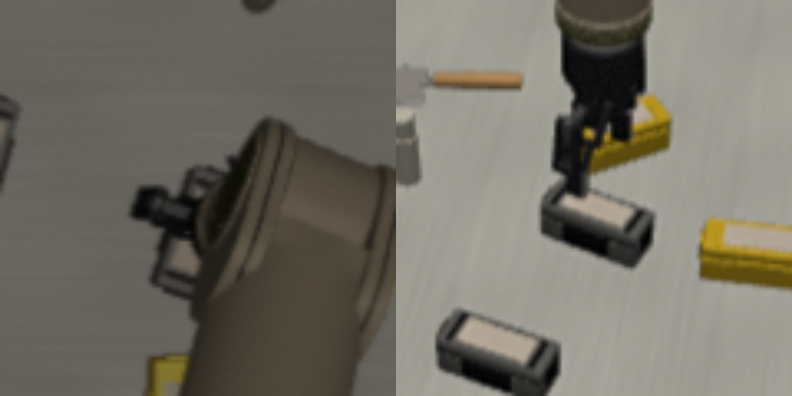

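The gripper straddles case R in both views, at mid-length, with the yellow case clear. I'll descend, close and lift.

Request:
{"api": "move_arm", "payload": {
  "moves": [
    [[0,0,0.82],[0,0,0],1],
    [[0,0,0.82],[0,0,0],1],
    [[0,0,0.82],[0,0,0],1],
    [[0,0,0.75],[0,0,0],1],
    [[0,0,0],[0,0,0],1]
  ]
}}

```text
clock: 3.98
position: [0.4214, -0.2424, 0.006]
ee_rot: [0.987, -0.162, -0.0, -0.0]
ft_force: [-0.1, -0.6, 0.8]
grip_width: 0.998
```

Request:
{"api": "move_arm", "payload": {
  "moves": [
    [[0,0,0],[0,0,0],0],
    [[0,0,0],[0,0,0],0],
    [[0,0,0],[0,0,0],0],
    [[0,0,0],[0,0,0],0],
    [[0,0,0],[0,0,0],0]
  ]
}}

```text
clock: 4.6
position: [0.4225, -0.243, 0.0075]
ee_rot: [0.987, -0.162, 0.001, 0.001]
ft_force: [-1.6, 0.9, 7.8]
grip_width: 0.605
```

Request:
{"api": "move_arm", "payload": {
  "moves": [
    [[0,0,-0.5],[0,0,0],0],
    [[0,0,-1],[0,0,0],0],
    [[0,0,-1],[0,0,0],0],
    [[0,0,-1],[0,0,0],0],
    [[0,0,-1],[0,0,0],0]
  ]
}}

```text
clock: 5.22
position: [0.4215, -0.2424, 0.1203]
ee_rot: [0.987, -0.161, 0.0, 0.0]
ft_force: [0.2, 0.2, -2.8]
grip_width: 0.607
```

Request:
{"api": "move_arm", "payload": {
  "moves": [
    [[0,0,0],[0,8,0],0],
    [[0,0,0],[0,8,0],0],
    [[0,0,0],[0,0,0],0],
    [[0,0,0],[0,0,0],0],
    [[0,0,0],[0,0,0],0]
  ]
}}

```text
clock: 5.85
position: [0.4226, -0.2426, 0.1192]
ee_rot: [0.977, -0.16, 0.137, 0.022]
ft_force: [-0.3, 0.7, -2.3]
grip_width: 0.606
```

```bash
cat >> h.py <<'E'
def ft(k=5):
    a=[]
    for _ in range(k):
        camera("top");o=get_obs();r=R.from_quat(o['ee_rot']).inv();a.append(np.r_[r.apply(o['torque']),r.apply(o['ft_force'])])
    print("clock",o['clock'],"pos",o['position'].round(4),"grip",round(o['grip_width'],3));print("tool-frame T,F",np.mean(a,0).round(3),"sd",np.std(a,0).round(3))
E
python3 -c "from h import *;ft()"
```

```text
clock 6.1 pos [ 0.4219 -0.2424  0.1185] grip 0.604
tool-frame T,F [-9.000e-03 -4.190e-01  1.000e-03 -6.410e-01 -7.300e-02  2.343e+00] sd [0.036 0.019 0.013 0.319 0.355 0.333]
```

Request:
{"api": "move_arm", "payload": {
  "moves": [
    [[0,0,0],[0,-8,0],0],
    [[0,0,0],[0,-8,0],0],
    [[0,0,0],[0,-8,0],0],
    [[0,0,0],[0,-8,0],0],
    [[0,0,0],[0,0,0],0]
  ]
}}

```text
clock: 6.72
position: [0.4227, -0.2422, 0.1168]
ee_rot: [0.977, -0.159, -0.139, -0.023]
ft_force: [0.2, 0.2, -2.1]
grip_width: 0.603
```

Request:
{"api": "move_arm", "payload": {
  "moves": [
    [[0,0,0],[0,0,0],0],
    [[0,0,0],[0,0,0],0]
  ]
}}

```text
clock: 6.98
position: [0.4212, -0.2426, 0.1192]
ee_rot: [0.977, -0.16, -0.136, -0.022]
ft_force: [0.1, 0.4, -2.2]
grip_width: 0.603
```

```bash
python3 -c "from h import *;ft()"
```

```text
clock 7.225 pos [ 0.4215 -0.2426  0.119 ] grip 0.608
tool-frame T,F [ 2.000e-03  4.180e-01 -1.700e-02  3.080e-01 -5.500e-02  2.188e+00] sd [0.035 0.024 0.011 0.451 0.325 0.225]
```

```bash
cat >> h.py <<'E'
    z=R.from_quat(o['ee_rot']).apply(np.eye(3));print("tilt of tool x (deg)",np.degrees(np.arcsin(z[0,2])).round(2))
E
cat h.py | tail -3
```

```text
camera("top");o=get_obs();r=R.from_quat(o['ee_rot']).inv();a.append(np.r_[r.apply(o['torque']),r.apply(o['ft_force'])])
    print("clock",o['clock'],"pos",o['position'].round(4),"grip",round(o['grip_width'],3));print("tool-frame T,F",np.mean(a,0).round(3),"sd",np.std(a,0).round(3))
    z=R.from_quat(o['ee_rot']).apply(np.eye(3));print("tilt of tool x (deg)",np.degrees(np.arcsin(z[0,2])).round(2))
```

Request:
{"api": "move_arm", "payload": {
  "moves": [
    [[0,0,0],[0,8,0],0],
    [[0,0,0],[0,8,0],0],
    [[0,0,0],[0,0,0],0],
    [[0,0,0],[0,0,0],0]
  ]
}}

```text
clock: 7.72
position: [0.4219, -0.2426, 0.1191]
ee_rot: [0.987, -0.162, -0.0, 0.0]
ft_force: [0.1, -0.4, -2.4]
grip_width: 0.606
```

```bash
python3 -c "from h import *;ft(8)"
```

```text
clock 8.125 pos [ 0.4218 -0.2424  0.1184] grip 0.605
tool-frame T,F [-0.003  0.012  0.008 -0.218  0.039  2.308] sd [0.022 0.035 0.03  0.43  0.408 0.51 ]
tilt of tool x (deg) -0.03
```

Request:
{"api": "move_arm", "payload": {
  "moves": [
    [[0,0,0],[0,8,0],0],
    [[0,0,0],[0,8,0],0],
    [[0,0,0],[0,0,0],0],
    [[0,0,0],[0,0,0],0],
    [[0,0,0],[0,0,0],0]
  ]
}}

```text
clock: 8.75
position: [0.4227, -0.2426, 0.119]
ee_rot: [0.977, -0.16, 0.137, 0.022]
ft_force: [0.1, 0.2, -2.0]
grip_width: 0.603
```

Request:
{"api": "move_arm", "payload": {
  "moves": [
    [[0,0,0],[0,-8,0],0],
    [[0,0,0],[0,-8,0],0],
    [[0,0,0],[0,0,0],0],
    [[0,0,0],[0,0,0],0]
  ]
}}

```text
clock: 9.25
position: [0.4217, -0.2423, 0.1181]
ee_rot: [0.987, -0.161, 0.0, -0.0]
ft_force: [0.2, 0.5, -3.4]
grip_width: 0.607
```

```bash
python3 -c "from h import *;ft(8)"
```

```text
clock 9.65 pos [ 0.4214 -0.2425  0.1188] grip 0.607
tool-frame T,F [ 8.000e-03 -6.000e-03  2.000e-03  4.380e-01 -1.580e-01  2.146e+00] sd [0.019 0.048 0.026 0.39  0.308 0.676]
tilt of tool x (deg) 0.04
```

Request:
{"api": "move_arm", "payload": {
  "moves": [
    [[0,0,0],[0,4,0],0],
    [[0,0,0],[0,0,0],0],
    [[0,0,0],[0,0,0],0],
    [[0,0,0],[0,0,0],0],
    [[0,0,0],[0,0,0],0]
  ]
}}

```text
clock: 10.28
position: [0.4218, -0.2424, 0.1185]
ee_rot: [0.986, -0.161, 0.034, 0.006]
ft_force: [-0.5, -0.0, -1.5]
grip_width: 0.605
```

```bash
python3 -c "from h import *;ft(14)"
```

```text
clock 10.975 pos [ 0.4216 -0.2425  0.1186] grip 0.609
tool-frame T,F [ 0.011 -0.094  0.02  -0.246 -0.031  2.387] sd [0.035 0.03  0.028 0.459 0.438 0.335]
tilt of tool x (deg) 4.0
```

Request:
{"api": "move_arm", "payload": {
  "moves": [
    [[0,0,0],[0,-8,0],0],
    [[0,0,0],[0,0,0],0],
    [[0,0,0],[0,0,0],0],
    [[0,0,0],[0,0,0],0],
    [[0,0,0],[0,0,0],0]
  ]
}}

```text
clock: 11.6
position: [0.4213, -0.2425, 0.1188]
ee_rot: [0.986, -0.162, -0.034, -0.005]
ft_force: [-0.5, 0.3, -2.3]
grip_width: 0.607
```

```bash
python3 -c "from h import *;ft(14)"
```

```text
clock 12.3 pos [ 0.4216 -0.2425  0.1185] grip 0.606
tool-frame T,F [ 0.008  0.109 -0.011  0.171  0.179  2.113] sd [0.039 0.031 0.039 0.468 0.458 0.565]
tilt of tool x (deg) -4.0
```

The figures for R are consistent with a quiet case. At level, the torque left after the two opposite tips differs by +0.018 N m, where a ball would give about -0.07. The ±4° readings (0.10) also scale from the ±16° ones without a ball. I'll put R back and go to M.

Request:
{"api": "move_arm", "payload": {
  "moves": [
    [[0,0,0],[0,4,0],0],
    [[0,0,1],[0,0,0],0],
    [[0,0,1],[0,0,0],0],
    [[0,0,1],[0,0,0],0],
    [[0,0,1],[0,0,0],0]
  ]
}}

```text
clock: 12.92
position: [0.4217, -0.2426, 0.0179]
ee_rot: [0.987, -0.162, 0.0, 0.0]
ft_force: [0.2, -0.6, -2.0]
grip_width: 0.607
```

Request:
{"api": "move_arm", "payload": {
  "moves": [
    [[0,0,0.25],[0,0,0],0],
    [[0,0,0.2],[0,0,0],0],
    [[0,0,0],[0,0,0],0],
    [[0,0,0],[0,0,0],1],
    [[0,0,0],[0,0,0],1]
  ]
}}

```text
clock: 13.55
position: [0.422, -0.2428, 0.0079]
ee_rot: [0.987, -0.162, 0.001, 0.0]
ft_force: [-0.4, -0.2, -0.3]
grip_width: 0.986
```

Request:
{"api": "move_arm", "payload": {
  "moves": [
    [[0,0,0],[0,0,0],1],
    [[0,0,-1],[0,0,0],1],
    [[0,0,-1],[0,0,0],1],
    [[0,0,-1],[0,0,0],1],
    [[0,0,-0.5],[0,0,-3.3],1]
  ]
}}

```text
clock: 14.18
position: [0.4222, -0.2428, 0.0963]
ee_rot: [0.991, -0.133, 0.001, 0.0]
ft_force: [0.6, 0.3, -0.3]
grip_width: 1.0
```

Request:
{"api": "move_arm", "payload": {
  "moves": [
    [[0.05,-0.9,0],[0,0,0],1],
    [[0.05,-0.9,0],[0,0,0],1],
    [[0.05,-0.9,0],[0,0,0],1],
    [[0.05,-0.9,0],[0,0,0],1],
    [[0.05,-0.9,0],[0,0,0],1]
  ]
}}

```text
clock: 14.8
position: [0.4575, -0.1349, 0.095]
ee_rot: [0.991, -0.133, 0.0, 0.0]
ft_force: [-0.3, 0.3, -0.3]
grip_width: 0.994
```

Request:
{"api": "move_arm", "payload": {
  "moves": [
    [[0.05,-0.9,0],[0,0,0],1],
    [[0.05,-0.9,0],[0,0,0],1],
    [[0.05,-0.9,0],[0,0,0],1],
    [[0,-0.9,0],[0,0,0],1],
    [[0,0,0],[0,0,0],1]
  ]
}}

```text
clock: 15.42
position: [0.485, -0.0481, 0.095]
ee_rot: [0.991, -0.132, 0.0, -0.0]
ft_force: [0.8, -0.2, 0.0]
grip_width: 1.004
```

```bash
python3 - <<'E'
from h import *
for n,(x,y) in(("top",(350,200)),("side",(330,170))):
    im=camera(n)[y-60:y+60,x-60:x+60]
    cv2.imwrite(f"pics/{n}2.png",cv2.resize(im,None,fx=3.3,fy=3.3)[:,:,::-1])
a,b=[cv2.imread(f"pics/{n}2.png") for n in("top","side")];cv2.imwrite("pics/pre2.png",np.hstack([a,b]))
o=get_obs();print(o['clock'],o['position'],np.degrees(2*np.arctan2(o['ee_rot'][1],o['ee_rot'][0])))
E
```

```text
15.525 [ 0.48449148 -0.0503225   0.09478027] -15.293808736667694
```

View pics/pre2.png

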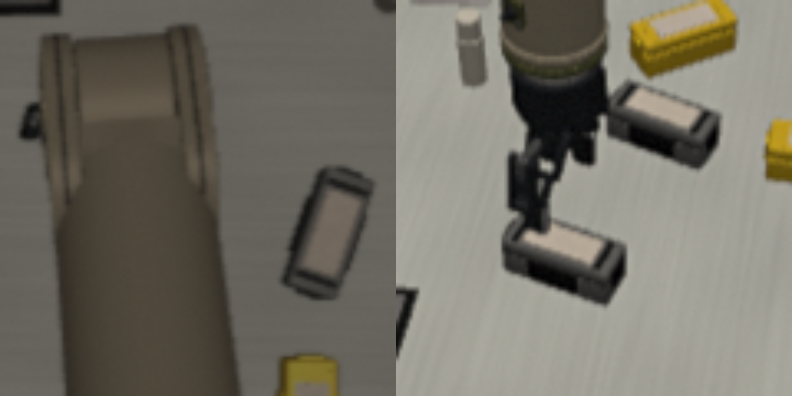

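R stands back in place upright, and the gripper straddles M in the side view. Next: grasp, lift and test M.

Request:
{"api": "move_arm", "payload": {
  "moves": [
    [[0,0,1],[0,0,0],1],
    [[0,0,1],[0,0,0],1],
    [[0,0,1],[0,0,0],1],
    [[0,0,0.5],[0,0,0],1],
    [[0,0,0],[0,0,0],1]
  ]
}}

```text
clock: 16.15
position: [0.4841, -0.0503, 0.0069]
ee_rot: [0.991, -0.133, -0.001, 0.0]
ft_force: [0.5, -0.3, 0.5]
grip_width: 1.0
```

Request:
{"api": "move_arm", "payload": {
  "moves": [
    [[0,0,0],[0,0,0],0],
    [[0,0,0],[0,0,0],0],
    [[0,0,0],[0,0,0],0],
    [[0,0,0],[0,0,0],0],
    [[0,0,0],[0,0,0],0]
  ]
}}

```text
clock: 16.77
position: [0.4855, -0.05, 0.0085]
ee_rot: [0.991, -0.133, 0.001, 0.0]
ft_force: [-1.1, 0.3, 6.3]
grip_width: 0.605
```

Request:
{"api": "move_arm", "payload": {
  "moves": [
    [[0,0,-0.5],[0,0,0],0],
    [[0,0,-1],[0,0,0],0],
    [[0,0,-1],[0,0,0],0],
    [[0,0,-1],[0,0,0],0],
    [[0,0,-1],[0,0,0],0]
  ]
}}

```text
clock: 17.4
position: [0.4845, -0.0497, 0.1215]
ee_rot: [0.991, -0.133, 0.0, 0.0]
ft_force: [-0.1, 0.3, -2.2]
grip_width: 0.606
```

Request:
{"api": "move_arm", "payload": {
  "moves": [
    [[0,0,0],[0,8,0],0],
    [[0,0,0],[0,8,0],0],
    [[0,0,0],[0,0,0],0],
    [[0,0,0],[0,0,0],0],
    [[0,0,0],[0,0,0],0]
  ]
}}

```text
clock: 18.02
position: [0.4856, -0.0498, 0.1203]
ee_rot: [0.981, -0.132, 0.138, 0.018]
ft_force: [1.1, -0.6, -1.8]
grip_width: 0.605
```

```bash
python3 -c "from h import *;ft(8)"
```

```text
clock 18.425 pos [ 0.4847 -0.0498  0.1197] grip 0.608
tool-frame T,F [-0.003 -0.396 -0.005 -0.449 -0.005  1.364] sd [0.021 0.029 0.031 0.41  0.45  0.486]
tilt of tool x (deg) 15.98
```

Request:
{"api": "move_arm", "payload": {
  "moves": [
    [[0,0,0],[0,-8,0],0],
    [[0,0,0],[0,-8,0],0],
    [[0,0,0],[0,0,0],0],
    [[0,0,0],[0,0,0],0]
  ]
}}

```text
clock: 18.92
position: [0.4843, -0.0495, 0.1194]
ee_rot: [0.991, -0.133, 0.001, 0.0]
ft_force: [0.6, -0.6, -0.7]
grip_width: 0.609
```

```bash
python3 -c "from h import *;ft(10)"
```

```text
clock 19.425 pos [ 0.4846 -0.0498  0.1199] grip 0.606
tool-frame T,F [ 0.004  0.004 -0.016  0.121 -0.049  1.589] sd [0.028 0.03  0.028 0.58  0.464 0.644]
tilt of tool x (deg) 0.02
```

Request:
{"api": "move_arm", "payload": {
  "moves": [
    [[0,0,0],[0,-8,0],0],
    [[0,0,0],[0,-8,0],0],
    [[0,0,0],[0,0,0],0],
    [[0,0,0],[0,0,0],0],
    [[0,0,0],[0,0,0],0]
  ]
}}

```text
clock: 20.05
position: [0.4844, -0.0496, 0.1204]
ee_rot: [0.982, -0.132, -0.137, -0.018]
ft_force: [-0.7, 0.1, -1.0]
grip_width: 0.607
```

```bash
python3 -c "from h import *;ft(8)"
```

```text
clock 20.45 pos [ 0.4846 -0.0498  0.1199] grip 0.612
tool-frame T,F [-0.008  0.397  0.024  0.349  0.127  1.687] sd [0.022 0.044 0.027 0.494 0.416 0.373]
tilt of tool x (deg) -15.98
```

Request:
{"api": "move_arm", "payload": {
  "moves": [
    [[0,0,0],[0,8,0],0],
    [[0,0,0],[0,8,0],0],
    [[0,0,0],[0,0,0],0],
    [[0,0,0],[0,0,0],0]
  ]
}}

```text
clock: 20.95
position: [0.485, -0.05, 0.1202]
ee_rot: [0.991, -0.133, -0.001, -0.0]
ft_force: [0.4, -0.6, -1.9]
grip_width: 0.603
```

```bash
python3 -c "from h import *;ft(10)"
```

```text
clock 21.45 pos [ 0.4847 -0.0498  0.1197] grip 0.608
tool-frame T,F [-0.018 -0.009 -0.008  0.056 -0.197  1.503] sd [0.03  0.027 0.033 0.507 0.428 0.393]
tilt of tool x (deg) -0.02
```

M is quiet too: the level difference is -0.013 N m where about -0.07 would mean a ball, and it weighs only 0.16 kg. I'll put it back and go to L.

Request:
{"api": "move_arm", "payload": {
  "moves": [
    [[0,0,1],[0,0,0],0],
    [[0,0,1],[0,0,0],0],
    [[0,0,1],[0,0,0],0],
    [[0,0,1],[0,0,0],0],
    [[0,0,0.25],[0,0,0],0]
  ]
}}

```text
clock: 22.08
position: [0.4837, -0.0497, 0.0123]
ee_rot: [0.991, -0.133, -0.001, -0.0]
ft_force: [0.9, -0.6, -1.7]
grip_width: 0.607
```

Request:
{"api": "move_arm", "payload": {
  "moves": [
    [[0,0,0.2],[0,0,0],0],
    [[0,0,0],[0,0,0],0],
    [[0,0,0],[0,0,0],1],
    [[0,0,0],[0,0,0],1],
    [[0,0,0],[0,0,0],1]
  ]
}}

```text
clock: 22.7
position: [0.4849, -0.0499, 0.0089]
ee_rot: [0.991, -0.133, 0.0, 0.0]
ft_force: [-0.3, -0.5, 0.1]
grip_width: 0.999
```

Request:
{"api": "move_arm", "payload": {
  "moves": [
    [[0,0,-1],[0,0,0],1],
    [[0,0,-1],[0,0,0],1],
    [[0,0,-1],[0,0,0],1],
    [[0,0,-0.5],[0,0,6.9],1]
  ]
}}

```text
clock: 23.2
position: [0.4852, -0.0499, 0.0975]
ee_rot: [0.981, -0.194, 0.001, 0.0]
ft_force: [-0.1, 0.1, -0.4]
grip_width: 1.0
```

Request:
{"api": "move_arm", "payload": {
  "moves": [
    [[-0.57,-0.92,0],[0,0,0],1],
    [[-0.57,-0.92,0],[0,0,0],1],
    [[-0.57,-0.92,0],[0,0,0],1],
    [[-0.57,-0.92,0],[0,0,0],1],
    [[-0.57,-0.92,0],[0,0,0],1]
  ]
}}

```text
clock: 23.82
position: [0.4619, 0.0844, 0.0962]
ee_rot: [0.981, -0.192, 0.0, 0.0]
ft_force: [0.5, 0.1, 0.6]
grip_width: 1.003
```

Request:
{"api": "move_arm", "payload": {
  "moves": [
    [[-0.57,-0.92,0],[0,0,0],1],
    [[-0.57,-0.92,0],[0,0,0],1],
    [[-0.57,-0.92,0],[0,0,0],1],
    [[-0.57,-0.92,0],[0,0,0],1],
    [[-0.57,-0.92,0],[0,0,0],1]
  ]
}}

```text
clock: 24.45
position: [0.4397, 0.2158, 0.0958]
ee_rot: [0.981, -0.193, -0.0, -0.0]
ft_force: [0.8, 0.1, -1.0]
grip_width: 0.995
```

Request:
{"api": "move_arm", "payload": {
  "moves": [
    [[-0.57,-0.92,0],[0,0,0],1],
    [[-0.57,-0.92,0],[0,0,0],1],
    [[0,0,0],[0,0,0],1]
  ]
}}

```text
clock: 24.82
position: [0.4326, 0.2518, 0.0945]
ee_rot: [0.982, -0.19, -0.001, 0.001]
ft_force: [-0.6, -0.7, -0.5]
grip_width: 1.0
```

```bash
python3 - <<'E'
from h import *
for n,(x,y) in(("top",(260,190)),("side",(330,240))):
    im=camera(n)[y-75:y+75,x-75:x+75]
    cv2.imwrite(f"pics/{n}3.png",cv2.resize(im,None,fx=2.6,fy=2.6)[:,:,::-1])
a,b=[cv2.imread(f"pics/{n}3.png") for n in("top","side")];cv2.imwrite("pics/pre3.png",np.hstack([a,b]))
o=get_obs();print(o['clock'],o['position'],np.degrees(2*np.arctan2(o['ee_rot'][1],o['ee_rot'][0])))
E
```

```text
24.925 [0.4337358  0.2488683  0.09434767] -22.142999722886128
```

View pics/pre3.png

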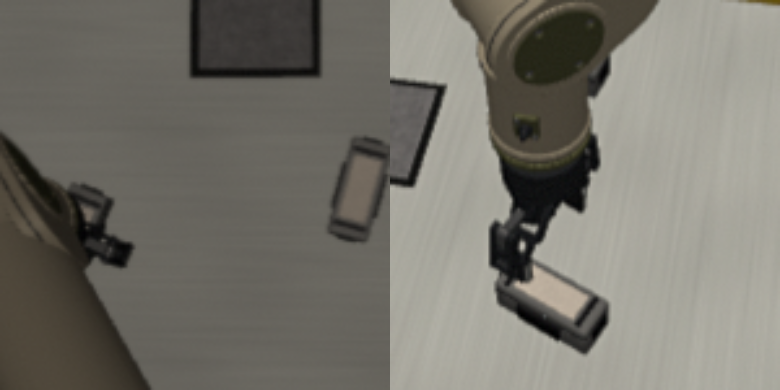

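M is back and upright. The arm stopped about 21 mm short of L in y, so I'll check the joints.

```bash
python3 -c "
from h import *
o=get_obs();print(o['joint_pos'].round(3),o['joint_velocities'].round(3))"
```

```text
[-0.457  0.198 -0.17   1.935  0.039  1.016 -2.602] [ 0.065 -0.002 -0.02   0.004  0.     0.     0.   ]
```

Request:
{"api": "move_arm", "payload": {
  "moves": [
    [[0,-0.4,0],[0,0,0],1],
    [[0,-0.4,0],[0,0,0],1],
    [[0,0,0],[0,0,0],1]
  ]
}}

```text
clock: 25.3
position: [0.4422, 0.2663, 0.0942]
ee_rot: [0.981, -0.194, -0.002, 0.001]
ft_force: [0.0, 0.7, -0.4]
grip_width: 0.996
```

```bash
python3 -c "
from h import *
o=get_obs();print(o['joint_pos'].round(3),o['joint_velocities'].round(3),o['position'],R.from_quat(o['ee_rot']).as_matrix().round(3))"
```

```text
[-0.589  0.225 -0.046  1.901  0.011  1.021 -2.6  ] [ 0.011 -0.009 -0.01   0.015  0.006  0.003 -0.001] [0.44215999 0.26630722 0.09417649] [[ 0.925 -0.38  -0.004]
 [-0.38  -0.925 -0.002]
 [-0.003  0.003 -1.   ]]
```

Joint 7 is at its limit (-2.6), so I'll turn the tool half a turn the other way, which gives the same grasp.

Request:
{"api": "move_arm", "payload": {
  "moves": [
    [[0,0,0],[0,0,-10.6],1],
    [[0,0,0],[0,0,-10.6],1],
    [[0,0,0],[0,0,-10.6],1],
    [[0,0,0],[0,0,-10.6],1],
    [[0,0,0],[0,0,-10.6],1]
  ]
}}

```text
clock: 25.92
position: [0.4419, 0.2658, 0.0942]
ee_rot: [0.964, 0.267, -0.002, 0.001]
ft_force: [-0.4, -0.1, 0.2]
grip_width: 1.001
```

Request:
{"api": "move_arm", "payload": {
  "moves": [
    [[0,0,0],[0,0,-10.6],1],
    [[0,0,0],[0,0,-10.6],1],
    [[0,0,0],[0,0,-10.6],1],
    [[0,0,0],[0,0,-10.6],1],
    [[0,0,0],[0,0,-10.6],1]
  ]
}}

```text
clock: 26.55
position: [0.4419, 0.2658, 0.0943]
ee_rot: [0.743, 0.669, -0.002, -0.0]
ft_force: [-0.0, -0.7, 0.2]
grip_width: 0.999
```

Request:
{"api": "move_arm", "payload": {
  "moves": [
    [[0,0,0],[0,0,-10.6],1],
    [[0,0,0],[0,0,-10.6],1],
    [[0,0,0],[0,0,-10.6],1],
    [[0,0,0],[0,0,-10.6],1],
    [[0,0,0],[0,0,-10.6],1]
  ]
}}

```text
clock: 27.18
position: [0.4419, 0.2658, 0.0943]
ee_rot: [0.366, 0.93, -0.002, -0.001]
ft_force: [-0.3, -0.9, 0.3]
grip_width: 1.0
```

Request:
{"api": "move_arm", "payload": {
  "moves": [
    [[0,0,0],[0,0,-10.6],1],
    [[0,0,0],[0,0,-10.6],1],
    [[0,0,0],[0,0,0],1]
  ]
}}

```text
clock: 27.55
position: [0.4419, 0.266, 0.0943]
ee_rot: [0.192, 0.981, -0.001, -0.002]
ft_force: [0.0, -0.9, 0.6]
grip_width: 1.0
```

```bash
python3 -c "
from h import *
o=get_obs();M=R.from_quat(o['ee_rot']).as_matrix();d=np.array([.4292,.270,.007])-o['position']
print(o['clock'],o['joint_pos'].round(3),o['position'],'yaw',np.degrees(np.arctan2(M[1,0],M[0,0])),'tilt',M[2].round(4),'units',(M.T@d/.025).round(2))"
```

```text
27.55 [-0.264  0.252 -0.409  1.885  0.115  1.033  0.462] [0.44192003 0.26599164 0.09431625] yaw 157.80232030726702 tilt [ 0.0025 -0.0033 -1.    ] units [ 0.52 -0.03  3.49]
```

Request:
{"api": "move_arm", "payload": {
  "moves": [
    [[0.52,-0.03,0],[0,0,0],1],
    [[0,0,1],[0,0,0],1],
    [[0,0,1],[0,0,0],1],
    [[0,0,1],[0,0,0],1],
    [[0,0,0.48],[0,0,0],1]
  ]
}}

```text
clock: 28.18
position: [0.4275, 0.2714, 0.0063]
ee_rot: [0.192, 0.981, -0.002, -0.002]
ft_force: [-0.4, 0.0, -0.1]
grip_width: 1.005
```

Request:
{"api": "move_arm", "payload": {
  "moves": [
    [[0,0,0],[0,0,0],1],
    [[0,0,0],[0,0,0],0],
    [[0,0,0],[0,0,0],0],
    [[0,0,0],[0,0,0],0],
    [[0,0,0],[0,0,0],0]
  ]
}}

```text
clock: 28.8
position: [0.4295, 0.272, 0.0085]
ee_rot: [0.191, 0.982, -0.001, -0.001]
ft_force: [-1.2, -1.0, 6.3]
grip_width: 0.603
```

Request:
{"api": "move_arm", "payload": {
  "moves": [
    [[0,0,-0.5],[0,0,0],0],
    [[0,0,-1],[0,0,0],0],
    [[0,0,-1],[0,0,0],0],
    [[0,0,-1],[0,0,0],0],
    [[0,0,-1],[0,0,0],0]
  ]
}}

```text
clock: 29.42
position: [0.429, 0.2718, 0.1214]
ee_rot: [0.191, 0.982, -0.001, -0.001]
ft_force: [0.2, -0.2, -2.6]
grip_width: 0.604
```

Request:
{"api": "move_arm", "payload": {
  "moves": [
    [[0,0,0],[0,8,0],0],
    [[0,0,0],[0,8,0],0],
    [[0,0,0],[0,0,0],0],
    [[0,0,0],[0,0,0],0],
    [[0,0,0],[0,0,0],0]
  ]
}}

```text
clock: 30.05
position: [0.4283, 0.2726, 0.1203]
ee_rot: [0.188, 0.972, 0.025, -0.137]
ft_force: [0.2, -0.3, -2.1]
grip_width: 0.608
```

```bash
python3 -c "from h import *;ft(8)"
```

```text
clock 30.45 pos [0.4291 0.2719 0.1199] grip 0.607
tool-frame T,F [ 0.005 -0.417  0.013 -0.734  0.114  2.477] sd [0.025 0.029 0.032 0.313 0.276 0.389]
tilt of tool x (deg) 16.13
```

Request:
{"api": "move_arm", "payload": {
  "moves": [
    [[0,0,0],[0,-8,0],0],
    [[0,0,0],[0,-8,0],0],
    [[0,0,0],[0,0,0],0],
    [[0,0,0],[0,0,0],0]
  ]
}}

```text
clock: 30.95
position: [0.4295, 0.2714, 0.1198]
ee_rot: [0.191, 0.982, -0.001, -0.002]
ft_force: [0.6, -0.3, -2.8]
grip_width: 0.607
```

```bash
python3 -c "from h import *;ft(10)"
```

```text
clock 31.45 pos [0.4292 0.2718 0.1198] grip 0.608
tool-frame T,F [-0.004  0.014 -0.021  0.076  0.118  2.471] sd [0.027 0.029 0.02  0.646 0.56  0.479]
tilt of tool x (deg) 0.16
```

Request:
{"api": "move_arm", "payload": {
  "moves": [
    [[0,0,0],[0,-8,0],0],
    [[0,0,0],[0,-8,0],0],
    [[0,0,0],[0,0,0],0],
    [[0,0,0],[0,0,0],0],
    [[0,0,0],[0,0,0],0]
  ]
}}

```text
clock: 32.08
position: [0.43, 0.2712, 0.1199]
ee_rot: [0.19, 0.972, -0.028, 0.135]
ft_force: [-0.1, -0.6, -2.7]
grip_width: 0.606
```

```bash
python3 -c "from h import *;ft(8)"
```

```text
clock 32.475 pos [0.4292 0.2718 0.1198] grip 0.607
tool-frame T,F [-8.000e-03  3.900e-01 -1.000e-03  3.940e-01 -1.180e-01  2.444e+00] sd [0.034 0.043 0.027 0.859 0.464 0.263]
tilt of tool x (deg) -15.85
```

Request:
{"api": "move_arm", "payload": {
  "moves": [
    [[0,0,0],[0,8,0],0],
    [[0,0,0],[0,8,0],0],
    [[0,0,0],[0,0,0],0],
    [[0,0,0],[0,0,0],0]
  ]
}}

```text
clock: 32.98
position: [0.4287, 0.272, 0.1195]
ee_rot: [0.19, 0.982, -0.002, -0.001]
ft_force: [0.7, -1.2, -2.6]
grip_width: 0.602
```

```bash
python3 -c "from h import *;ft(10)"
```

```text
clock 33.475 pos [0.4291 0.2719 0.1199] grip 0.605
tool-frame T,F [-0.014 -0.009  0.006  0.104 -0.017  2.651] sd [0.028 0.027 0.034 0.612 0.499 0.454]
tilt of tool x (deg) 0.12
```

The L result is ambiguous: the level difference is -0.023, and its torque is low for its weight. I'll repeat with more readings at ±4°. From the ±16° slope, a quiet case should give about ±0.102 and a rattling one about ±0.076.

Request:
{"api": "move_arm", "payload": {
  "moves": [
    [[0,0,0],[0,3.9,0],0],
    [[0,0,0],[0,0,0],0],
    [[0,0,0],[0,0,0],0],
    [[0,0,0],[0,0,0],0],
    [[0,0,0],[0,0,0],0]
  ]
}}

```text
clock: 34.1
position: [0.429, 0.272, 0.1199]
ee_rot: [0.19, 0.981, 0.005, -0.035]
ft_force: [-0.2, 0.1, -3.2]
grip_width: 0.604
```

```bash
python3 -c "from h import *;ft(20)"
```

```text
clock 35.1 pos [0.4292 0.2718 0.1198] grip 0.606
tool-frame T,F [-0.02  -0.068  0.003 -0.229 -0.086  2.58 ] sd [0.031 0.029 0.032 0.485 0.433 0.351]
tilt of tool x (deg) 4.04
```

Request:
{"api": "move_arm", "payload": {
  "moves": [
    [[0,0,0],[0,-8,0],0],
    [[0,0,0],[0,0,0],0],
    [[0,0,0],[0,0,0],0],
    [[0,0,0],[0,0,0],0],
    [[0,0,0],[0,0,0],0]
  ]
}}

```text
clock: 35.72
position: [0.4296, 0.2714, 0.1197]
ee_rot: [0.191, 0.981, -0.008, 0.033]
ft_force: [-0.2, -0.2, -1.7]
grip_width: 0.604
```

```bash
python3 -c "from h import *;ft(20)"
```

```text
clock 36.725 pos [0.4292 0.2718 0.1198] grip 0.609
tool-frame T,F [ 1.000e-03  8.600e-02 -7.000e-03  2.540e-01 -4.000e-02  2.573e+00] sd [0.033 0.028 0.029 0.347 0.351 0.523]
tilt of tool x (deg) -3.96
```

At ±4° L gives ±0.077, matching the rattling prediction, and the weight-slope comparison across the three cases also singles out L. The ball has been run to both ends: +16, -16, +4, -4°. Next I level it and carry it to the mat.

Request:
{"api": "move_arm", "payload": {
  "moves": [
    [[0,0,0],[0,3.9,0],0],
    [[0,0,-0.7],[0,0,0],0],
    [[-0.9,-0.28,0],[0,0,0],0],
    [[-0.9,-0.28,0],[0,0,0],0],
    [[-0.9,-0.28,0],[0,0,0],0]
  ]
}}

```text
clock: 37.35
position: [0.4846, 0.2271, 0.1389]
ee_rot: [0.191, 0.982, -0.002, 0.001]
ft_force: [-0.9, 0.2, -2.4]
grip_width: 0.603
```

Request:
{"api": "move_arm", "payload": {
  "moves": [
    [[-0.9,-0.28,0],[0,0,0],0],
    [[-0.9,-0.28,0],[0,0,0],0],
    [[-0.9,-0.28,0],[0,0,0],0],
    [[-0.9,-0.28,0],[0,0,0],0],
    [[-0.9,-0.28,0],[0,0,0],0]
  ]
}}

```text
clock: 37.98
position: [0.5762, 0.1518, 0.1379]
ee_rot: [0.191, 0.982, -0.002, 0.0]
ft_force: [0.3, 0.3, -3.8]
grip_width: 0.606
```

Request:
{"api": "move_arm", "payload": {
  "moves": [
    [[-0.9,-0.28,0],[0,0,0],0],
    [[-0.9,-0.28,0],[0,0,0],0],
    [[-0.9,-0.28,0],[0,0,0],0],
    [[-0.9,-0.28,0],[0,0,0],0],
    [[-0.9,-0.28,0],[0,0,0],0]
  ]
}}

```text
clock: 38.6
position: [0.6673, 0.0768, 0.1377]
ee_rot: [0.191, 0.982, -0.002, 0.0]
ft_force: [-0.3, 0.4, -3.4]
grip_width: 0.601
```

Request:
{"api": "move_arm", "payload": {
  "moves": [
    [[0,0,0],[0,0,0],0],
    [[0,0,0],[0,0,0],0]
  ]
}}

```text
clock: 38.85
position: [0.6661, 0.0784, 0.1376]
ee_rot: [0.191, 0.982, -0.002, -0.0]
ft_force: [0.0, 0.1, -3.1]
grip_width: 0.604
```

```bash
python3 - <<'E'
from h import *
o=get_obs();M=R.from_quat(o['ee_rot']).as_matrix();d=np.array([.6698,.0727,.137])-o['position']
print(o['clock'],o['position'],'tilt',M[2].round(4),'units',(M.T@d/.025).round(2),o['joint_pos'].round(2),o['grip_width'])
for n in("top","side"):cv2.imwrite(f"pics/{n}4.png",camera(n)[:,:,::-1])
E
```

```text
38.85 [0.66606828 0.07837523 0.13763761] tilt [-2.0e-04 -3.1e-03 -1.0e+00] units [-0.22 -0.15  0.03] [-0.03  0.5  -0.21  1.43  0.11  1.22  0.93] 0.6035003099003676
```

View pics/side4.png

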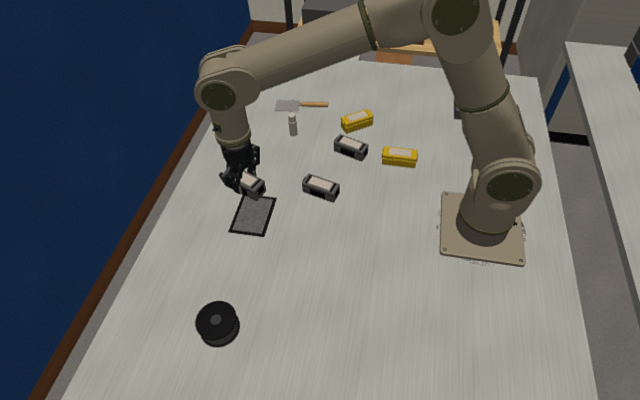

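The case hangs over the mat, with M at (320,187) and R at (350,147) where they began. I'll centre it and, with time to spare, tip it once more both ways as a check before finishing level.

Request:
{"api": "move_arm", "payload": {
  "moves": [
    [[-0.22,-0.15,0],[0,0,0],0],
    [[0,0,0],[0,8,0],0],
    [[0,0,0],[0,8,0],0],
    [[0,0,0],[0,0,0],0],
    [[0,0,0],[0,0,0],0]
  ]
}}

```text
clock: 39.58
position: [0.6701, 0.0729, 0.138]
ee_rot: [0.189, 0.972, 0.025, -0.135]
ft_force: [-0.1, 0.7, -2.4]
grip_width: 0.609
```

Request:
{"api": "move_arm", "payload": {
  "moves": [
    [[0,0,0],[0,0,0],0],
    [[0,0,0],[0,0,0],0],
    [[0,0,0],[0,-8,0],0],
    [[0,0,0],[0,-4,0],0],
    [[0,0,0],[0,0,0],0]
  ]
}}

```text
clock: 40.2
position: [0.6693, 0.0736, 0.1395]
ee_rot: [0.19, 0.981, 0.005, -0.033]
ft_force: [0.2, -0.3, -1.5]
grip_width: 0.6
```

```bash
python3 -c "from h import *;ft(20)"
```

```text
clock 41.2 pos [0.67   0.0725 0.138 ] grip 0.606
tool-frame T,F [-0.007 -0.073  0.008 -0.216 -0.282  2.517] sd [0.03  0.017 0.027 0.44  0.353 0.453]
tilt of tool x (deg) 3.94
```

Request:
{"api": "move_arm", "payload": {
  "moves": [
    [[0,0,0],[0,-8,0],0],
    [[0,0,0],[0,-8,0],0],
    [[0,0,0],[0,-4,0],0],
    [[0,0,0],[0,0,0],0],
    [[0,0,0],[0,0,0],0]
  ]
}}

```text
clock: 41.82
position: [0.6704, 0.072, 0.1382]
ee_rot: [0.189, 0.972, -0.028, 0.136]
ft_force: [-0.6, -0.0, -2.8]
grip_width: 0.603
```

Request:
{"api": "move_arm", "payload": {
  "moves": [
    [[0,0,0],[0,0,0],0],
    [[0,0,0],[0,0,0],0],
    [[0,0,0],[0,8,0],0],
    [[0,0,0],[0,4,0],0],
    [[0,0,0],[0,0,0],0]
  ]
}}

```text
clock: 42.45
position: [0.671, 0.0711, 0.1374]
ee_rot: [0.192, 0.981, -0.008, 0.034]
ft_force: [0.3, 0.3, -2.9]
grip_width: 0.603
```

```bash
python3 -c "from h import *;ft(20)"
```

```text
Traceback (most recent call last):
  File "h.py", line 17, in ft
    camera("top");o=get_obs();r=R.from_quat(o['ee_rot']).inv();a.append(np.r_[r.apply(o['torque']),r.apply(o['ft_force'])])
    ~~~~~~^^^^^^^
ValueError: 200 camera calls are used up
```

Request:
{"api": "move_arm", "payload": {
  "moves": [
    [[0,0,0],[0,4,0],0],
    [[0,0,0],[0,0,0],0],
    [[0,0,0],[0,0,0],0],
    [[0,0,0],[0,0,0],0],
    [[0,0,0],[0,0,0],0]
  ]
}}

```text
clock: 43.12
position: [0.6699, 0.0728, 0.1382]
ee_rot: [0.19, 0.982, -0.002, 0.001]
ft_force: [-0.9, 0.5, -2.6]
grip_width: 0.607
```

```bash
python3 - <<'E'
from h import *
ft(4)
for n,seeds in(("top",[(323,187),(390,210)]),("side",[(320,185),(350,145)])):
    im=camera(n)
    for (x,y) in seeds:
        px=im[y,x].astype(int)
        m=(np.abs(im.astype(int)-px).max(2)<28).astype(np.uint8)
        k,l=cv2.connectedComponents(m,connectivity=4)
        c=cv2.findContours((l==l[y,x]).astype(np.uint8),0,2)[0][0]
        print(n,rect(n,c,.046))
E
```

```text
Traceback (most recent call last):
  File "h.py", line 17, in ft
    camera("top");o=get_obs();r=R.from_quat(o['ee_rot']).inv();a.append(np.r_[r.apply(o['torque']),r.apply(o['ft_force'])])
    ~~~~~~^^^^^^^
ValueError: 200 camera calls are used up
```

Camera calls are used up, but +4° again gave -0.073, the rattling value. I'll check the put-back cases in the pictures already saved, then hand in.

```bash
python3 - <<'E'
from h import *
for n,seeds in(("top",[(390,210)]),("side",[(320,185),(350,145)])):
    im=cv2.imread(f"pics/{n}4.png")[:,:,::-1]
    for (x,y) in seeds:
        px=im[y,x].astype(int)
        m=(np.abs(im.astype(int)-px).max(2)<28).astype(np.uint8)
        k,l=cv2.connectedComponents(m,connectivity=4)
        c=cv2.findContours((l==l[y,x]).astype(np.uint8),0,2)[0][0]
        print(n,rect(n,c,.046))
o=get_obs();print(o['clock'],o['position'],o['grip_width'],o['joint_velocities'].round(3),R.from_quat(o['ee_rot']).as_matrix()[2].round(3))
print(hand_in())
E
```

```text
top (array([ 422. , -242.1]), array([31.8, 70.8]), np.float32(161.7))
side (array([483.9, -49.8]), array([28.2, 68.3]), np.float32(165.5))
side (array([ 420.9, -242.1]), array([29.3, 70.1]), np.float32(161.3))
43.125 [0.66988424 0.07276598 0.13816412] 0.6072019223697358 [ 0.002  0.004  0.001 -0.004 -0.002  0.002  0.002] [-0.002 -0.003 -1.   ]
the job is handed in; nothing more can be done
None
```

I lifted and tipped all three cases and picked the left one, which started at about (0.43, 0.27), as the rattler. I handed in at 43 s with it held level and still over the mat. `hand_in` gives no verdict, so success is unconfirmed.

**Which case rattles:**
- **Left case:** at ±4° tilt it gave -0.068 and +0.086 N m (average ±0.077). A ball predicts ±0.076 and a packed case ±0.102. A repeat at +4° over the mat gave -0.073.
- **Right case:** ±0.10 N m at ±4° marks it as quiet.
- **Middle case:** its tilt torque fits its weight with no ball, and at 0.16 kg it is too light to hold one.
- **Check that disagreed:** comparing the level torque after opposite tips should have given about -0.07 N m with a ball. The left case gave only -0.023, so I relied on the ±4° readings and the weight comparison.

**Ball run to both ends:** I tipped the left case to +16°, -16°, +4° and -4° where I lifted it, and to ±16° again over the mat.

**Final state:**
- **Held case:** the fingertips are within about 1 mm of the mat's measured centre in plan. The case centre is about 15 cm up and level within about 0.2°.
- **Quiet cases:** both are back within about 1 mm of where they started, measured from pictures taken just before the last tips, after which the arm stayed over the mat.
- **Bystanders:** the spool, scraper and glue stick were not approached.

**Check that failed:** the 200 camera calls ran out, so the last -4° reading and a final fresh picture could not be taken.

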